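# Shut off the one hob knob left on and lock the caddy

## Robot

A 7-joint arm with a two-finger parallel gripper is mounted at the origin on the work surface. World frame = base frame: x ahead of the robot, y to its left, z up, the work surface at z = 0. Lengths are in mm, angles in rad, forces in N, time in s.
With the tool pointing down it reaches from about 400 to 850 mm from the base axis. Payload 4.5 kg.
Tool frame: the origin (TCP) lies at the very end of the fingers, on their centre line; the grasp point (between the pads) lies 19 mm behind it (env.hold_point_z is the distance from the TCP to the grasp point, in mm); y points along the fingers, z is the direction in which the jaws open and shut, and the axes are right-handed (so a half turn about y gives the same grasp; the last joint's range is limited). The gripper opens to 88 mm and grips with 3 to 60 N. Pads are 18 mm wide; open, the fingers measure 123 mm over their backs; the gripper's body (75 mm by 187 mm) begins 45 mm behind the grasp point.
Start: joints at [1.205, 0.689, -0.195, 1.565, 0.157, 0.902, -0.215], TCP at [243.303, -575.726, 204.143] pointing down, gripper open.
Joint ranges: [-3.01, 3.01], [-0.46, 2.08], [-1.47, 1.51], [0.13, 2.56], [-1, 4.14], [0.04, 2.09], [-2.66, 2.66]. Speed limits (rad/s): [2.57, 2.57, 3.14, 3.14, 3.14, 3.14, 3.14].

## Interface

Orientations are given as a rotation vector (axis times angle).
In Python, from cell import telemetry, capture, calibration, ticket, recognise, env gives the robot as it stands.
- The arm moves only by the shell command python3 -m crank 'ROWS'. ROWS is JSON, a list of rows, each an object with "offset": the shift along the tool's x, y, z in mm, a list of three; "dr": the turn, a rotation vector about the tool's x, y, z in degrees, a list of three; "claw": the closure, from -1 (fully open) to 1 (shut), so that 0 is half open. In form: [{"offset": [dx, dy, dz], "dr": [rx, ry, rz], "claw": claw}, ...]. A call has 1 to 8 rows; each row is the pose to reach, as a shift and turn from the pose measured when the call began, along the tool's axes at that moment; what a row does not reach only later rows make up. A row lasts 1/8 s, in which the tool goes at most 62.5 mm and 10.7 degrees, less where a joint would pass 70% of its speed; a pose out of reach is approached as far as the arm can. A call with a gripper value outside its range is refused whole. The fingers move at their own pace and stop on an object; the grip force is fixed at half the most. Time passes only in rows, so rows that repeat a pose let the fingers close. It gives the time, the measured TCP pose, the force and the opening at its end, in the units of the state.
- telemetry.observe(): the state, without advancing time (a new reading comes with each control period).
- capture(name): name is "scene" or "top" or "wrist"; returns (picture, depth): 420x560x3 uint8, red, green, blue; 420x560 float32, mm along the optical axis (not along the pixel's ray), 0 where there is no reading.
- calibration(name): a dict with "mtx" (3x3 intrinsics, pixels), "T" (4x4, takes a point from camera to world coordinates). Camera axes: x right, y up, looking along -z (the intrinsics and any distortion apply to the point x, -y, -z); pixel columns grow to the right and rows downward; lengths in mm; the calibration is good to about 2 mm. A picture is of the moment at which its call begins: read the wrist's pose just before it. calibration takes no time and is no camera call; for the wrist camera it gives the pose at the moment of the call.
- ticket.finish_job(): hands the job in, once; it reports no verdict.
Trained networks look in the newest picture that a camera, given by its name, has taken for a name from the list of things; names that differ only in an ending like _2 or _b are one class to them, and where a whole thing is asked for, a point or a joint stands for the part that bears it (a point fixed in the world has none). Each returns a list of dicts, best first, with "conf" (0 to 1); they miss things now and then, are a little off and sometimes report something else, mostly with a low value. They report only what shows in the picture. A call takes as long as a camera call.
- recognise(camera, label): "box" ([centre column, centre row, width, height] in pixels, round what is visible of it).
The state is a dict: "time": time; "joint_positions": joint angles; "dq": joint speeds; "joint_efforts": joint torques, N m; "position": TCP position; "eef_rot": TCP orientation; "wrist_force": force on the tool from outside, world axes, zero at the start; "torque": the same for the moment, N m; "gripper_width": opening from 0.0 (shut) to 1.0 (fully open).
Only numpy, scipy, OpenCV 4.12 (cv2) and the standard library are available. Lean on these libraries where they do the work, as an engineer would, in place of code of your own. Each camera call takes 0.05 s, during which the arm holds its last target. There are 200 camera calls.

## Task

One of the four push-and-turn knobs on the grey control caddy has been left on. Press it down gently until you feel it bottom out, keep it there while you turn it clockwise all the way off, and let it pop back up, never forcing it and without touching the other knobs. Then slide the lock latch fully home, leaving everything else as it stands.

Things in the scene. Friction and masses are not known exactly. Their poses are not given: they have to be found in the camera images.
- caddy_top (a point): Centre of the flat top of the grey control caddy (160 x 270 mm, 55 mm high, fixed on the birch board). x runs from the latch side (nearest the robot) to the knob side, y along the row of knobs, z up. Four identical black bar knobs stand at x = +30 mm, y = -84, -28, +28, +84 mm; the one left on is in any of these places.
- dial_grip (a point): The knob left on: point on its turning axis, 34 mm above the caddy top when up. Its bar grip is 32 mm long (this point's x axis), 10 mm thick (y) and reaches from 22 mm below to 12 mm above this point; the 31 mm round skirt below it sinks into a fixed bezel of 38 mm diameter, 6 mm high. Pushed down with over 20 N, or forced round while not pressed far enough, its inner gate breaks.
- dial (a joint): Angle of that knob in rad: 0 = off (bar along the caddy's x axis), about 1.25 to 1.4 = left on (bar nearly along the row). Off is clockwise seen from above; there is a stop at 0. Once below about 0.1 and released it pops up and is locked off.
- press (a joint): How far that knob is pressed down, m; 0 = up. Spring: 4 N to start, then 0.4 N per mm. It turns only while pressed past a hidden gate 2 to 12 mm down, different every time; a hard bottom lies 1.8 mm below the gate. Press slowly until the bottom is felt (a push of 11 to 14 N always reaches it) and hold that while turning. It springs up when let go at off.
- side1_grip (a point): A neighbour knob, same shape, already off (bar along the caddy's x axis) and not to be touched: point on its axis 34 mm above the caddy top.
- side2_grip (a point): As side1_grip, another neighbour.
- side3_grip (a point): As side1_grip, another neighbour.
- latch_tab (a point): Centre of the upright steel tab of the lock latch, 16 mm (x) by 12 mm (y) and 24 mm tall; this point is 19 mm above the caddy top and the tab's top 31 mm above it. Axes as the caddy's. The latch slides along the caddy's +y, in the strip at x = -52 mm.
- latch (a joint): Travel of the latch in m along the caddy's +y: 0 to 0.008 at the start, 0.040 = fully home against its stop. It slides with about 2.5 N of friction and stays where it is left.
- scraper_mid (a point): Yellow scraper lying on the board behind the caddy (200 mm long), bystander.
- whisk_mid (a point): Flat steel whisk lying on the board behind the caddy (220 mm long), bystander.
- sugar_mid (a point): Lidded white sugar pot, 84 mm diameter, 104 mm high, on the board at the caddy's +y end; point 50 mm above its foot. Bystander.
- mug_mid (a point): Mug, 80 mm diameter, 90 mm high, on the bench; bystander.
- bowl_mid (a point): Bowl, 140 mm diameter, 60 mm high, on the bench; bystander.
- salt_mid (a point): Salt jar, 56 mm diameter, 100 mm high, on the board at the caddy's -y end; bystander.

How it is judged:
By the outcome, as a careful person would: the job done as asked, in the order asked, and still so for the second after the job is handed in, with the robot touching nothing.
It also fails if it takes over 64 s, if anything falls off the work surface, if the arm or the gripper's body presses on something with over 40 N, if the wrist force passes 120 N, or if a joint passes its speed limit or range.

## Working session

There is one attempt and no reset: what is moved stays moved. The work goes in short steps, Python scripts to look and compute and a shell command to move; the robot and the scene stay as the last step left them, time stands still between calls to the robot, and variables do not carry over. Pictures are saved under pics/ and viewed, about 8 in all and at most 12, crops included, and the job is handed in when it is done.

```bash
mkdir -p pics; ls
cat > h.py <<'E'
import numpy as np, cv2
from cell import telemetry, capture, calibration, ticket, recognise, env
from scipy.spatial.transform import Rotation as R
def save(n,p,crop=None,s=1):
    if crop: p=p[crop[1]:crop[3],crop[0]:crop[2]]
    cv2.imwrite('pics/'+n,cv2.resize(p[:,:,::-1],None,fx=s,fy=s))
def w(cal,u,v,d):
    K=cal['mtx'];x=(u-K[0,2])/K[0,0]*d;y=(v-K[1,2])/K[1,1]*d
    return (cal['T']@np.array([x,-y,-d,1]))[:3]
def cloud(cal,D):
    K=cal['mtx'];v,u=np.mgrid[:D.shape[0],:D.shape[1]]
    P=np.stack([(u-K[0,2])/K[0,0]*D,-(v-K[1,2])/K[1,1]*D,-D,np.ones_like(D)],-1)
    return (P@cal['T'].T)[...,:3]
E
python3 - <<'E'
from h import *
s=telemetry.observe();print({k:np.round(v,3) for k,v in s.items()});print(R.from_rotvec(s['eef_rot']).as_matrix().round(3))
for c in ['top','scene']:
    p,D=capture(c);cal=calibration(c);save(c+'0.png',p);print(c,cal)
    for l in ['dial_grip','side1_grip','latch_tab','caddy_top']:
        for r in recognise(c,l)[:4]:
            b=r['box'];u,v=int(b[0]),int(b[1]);print(l,round(r['conf'],2),np.round(b),w(cal,u,v,D[v,u]).round(0))
E
```

```text
pics
{'time': np.float64(0.0), 'joint_positions': array([ 1.205,  0.69 , -0.194,  1.566,  0.157,  0.903, -0.215]), 'dq': array([ 0.001, -0.   , -0.002,  0.   ,  0.   ,  0.   , -0.001]), 'joint_efforts': array([ 1.0000e-03, -5.2756e+01, -1.2670e+00, -1.5343e+01, -5.3000e-02,
        7.0000e-03,  0.0000e+00]), 'position': array([ 242.929, -575.108,  203.296]), 'eef_rot': array([-0.406,  2.004, -2.   ]), 'wrist_force': array([ 0.105, -0.031,  0.389]), 'torque': array([ 0.073, -0.005, -0.028]), 'gripper_width': np.float64(1.0)}
[[-0.921 -0.001  0.389]
 [-0.389  0.002 -0.921]
 [ 0.    -1.    -0.002]]
top {'mtx': array([[397.06259669,   0.        , 278.7140741 ],
       [  0.        , 397.06259669, 216.37584652],
       [  0.        ,   0.        ,   1.        ]]), 'T': array([[ 1.01714900e-02,  9.96515299e-01, -8.27876747e-02,
         5.34886354e+02],
       [-9.99610869e-01,  1.22837032e-02,  2.50443826e-02,
         1.32984700e+01],
       [ 2.59740497e-02,  8.25007207e-02,  9.96252468e-01,
         1.31551360e+03],
       [ 0.00000000e+00,  0.00000000e+00,  0.00000000e+00,
         1.
[... 271 characters left out ...]
57196542, 208.42536804],
       [  0.        ,   0.        ,   1.        ]]), 'T': array([[ 1.83650396e-01, -6.74755586e-01,  7.14826854e-01,
         1.56285040e+03],
       [ 9.82778276e-01,  1.10885957e-01, -1.47821392e-01,
        -2.02041076e+02],
       [ 2.04790500e-02,  7.29663761e-01,  6.83499382e-01,
         9.92108221e+02],
       [ 0.00000000e+00,  0.00000000e+00,  0.00000000e+00,
         1.00000000e+00]])}
dial_grip 0.65 [320. 197.  12.  10.] [594. 116.  95.]
side1_grip 0.63 [266. 205.  10.  21.] [621. -56. 112.]
side1_grip 0.59 [230. 264.  51.  11.] [ 882. -180.  182.]
side1_grip 0.29 [339. 250.  70.  20.] [752. 134.  31.]
caddy_top 0.83 [288. 206.  97.  55.] [604.  16.  86.]
```

Run:
```python
import cv2,numpy as np
a=cv2.imread('pics/top0.png')[170:310,180:360];b=cv2.imread('pics/scene0.png')[130:290,190:400]
cv2.imwrite('pics/m.png',np.vstack([cv2.resize(a,(400,311)),cv2.resize(b,(400,305))])[:, :])
a=cv2.resize(a,(386,300));b=cv2.resize(b,(394,300));cv2.imwrite('pics/m.png',np.hstack([a,b]))
```

```text
(no output)
```

View pics/m.png

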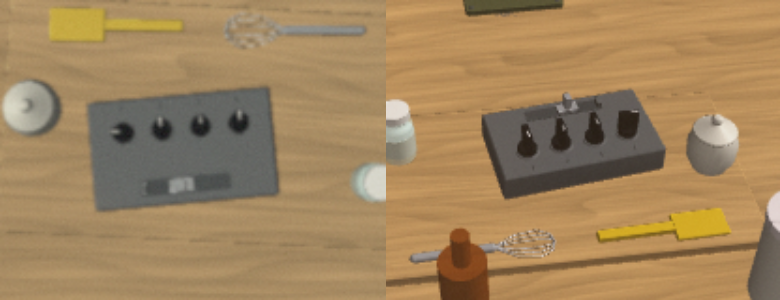

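View pics/scene0.png

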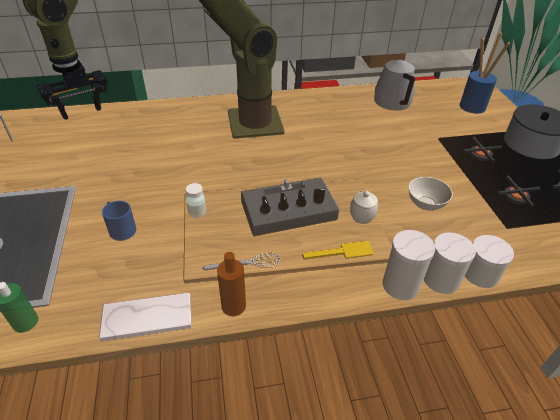

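The view shows the leftmost knob in the top image (image ≈(237,231), +y end, next to the sugar pot) lying along the row. It's the one left on, and the other three point along x. The latch tab is at about (264,256). Next I fit the caddy pose.

Run:
```python
from h import *
p,D=capture('top');cal=calibration('top');P=cloud(cal,D)
reg=(P[...,0]>450)&(P[...,0]<700)&(P[...,1]>-170)&(P[...,1]<220)
z=P[...,2][reg];h,e=np.histogram(z,bins=np.arange(-10,140,5));print(dict(zip(e[:-1],h)))
m=(reg&(P[...,2]>55)&(p.max(2)<125)).astype(np.uint8)
n,lab,st,_=cv2.connectedComponentsWithStats(cv2.morphologyEx(m,cv2.MORPH_OPEN,np.ones((3,3))))
k=1+st[1:,4].argmax();M=lab==k;print(st[k])
zt=np.median(P[...,2][M]);print('ztop',zt)
q=P[M];q=q[abs(q[:,2]-zt)<8]
(c,s,a)=cv2.minAreaRect(q[:,:2].astype(np.float32));print(c,s,a,q[:,:2].mean(0))
```

```text
{np.int64(-10): np.int64(0), np.int64(-5): np.int64(0), np.int64(0): np.int64(0), np.int64(5): np.int64(4), np.int64(10): np.int64(487), np.int64(15): np.int64(2942), np.int64(20): np.int64(1246), np.int64(25): np.int64(37), np.int64(30): np.int64(0), np.int64(35): np.int64(0), np.int64(40): np.int64(2), np.int64(45): np.int64(2), np.int64(50): np.int64(3), np.int64(55): np.int64(4), np.int64(60): np.int64(8), np.int64(65): np.int64(424), np.int64(70): np.int64(2583), np.int64(75): np.int64(994), np.int64(80): np.int64(129), np.int64(85): np.int64(100), np.int64(90): np.int64(27), np.int64(95): np.int64(23), np.int64(100): np.int64(17), np.int64(105): np.int64(6), np.int64(110): np.int64(8), np.int64(115): np.int64(97), np.int64(120): np.int64(40), np.int64(125): np.int64(1), np.int64(130): np.int64(0)}
[ 221  211   89   58 4265]
ztop 73.59130358199764
(566.7398071289062, 24.172073364257812) (159.84677124023438, 267.48736572265625) 5.871689796447754 [565.00089076  23.85363431]
```

```bash
python3 -m crank '[{"offset":[-42,-20,-36],"dr":[0,-7,0],"claw":0.1},{"offset":[-84,-40,-72],"dr":[0,-14,0],"claw":0.1},{"offset":[-126,-57,-108],"dr":[0,-21,0],"claw":0.1},{"offset":[-168,-57,-143],"dr":[0,-28,0],"claw":0.1},{"offset":[-210,-57,-179],"dr":[0,-35,0],"claw":0.1},{"offset":[-252,-57,-215],"dr":[0,-42,0],"claw":0.1},{"offset":[-294,-57,-251],"dr":[0,-50,0],"claw":0.1},{"offset":[-336,-57,-287],"dr":[0,-57,0],"claw":0.1}]'
python3 - <<'E'
from h import *
s=telemetry.observe();Rm=R.from_rotvec(s['eef_rot']).as_matrix();print(s['position'],Rm.round(3),s['wrist_force'],s['joint_positions'].round(2))
print(Rm.T@(np.array([587,111,260])-s['position']))
E
```

```text
time: 1.55
position: [441.8, -179.1, 261.4]
eef_rot: [-1.122, 1.334, -1.336]
wrist_force: [0.2, 0.4, 0.2]
gripper_width: 0.448
[ 441.84418634 -179.10284661  261.43138801] [[-0.172  0.001  0.985]
 [-0.985 -0.001 -0.172]
 [ 0.    -1.     0.001]] [0.18110787 0.43526261 0.17761257] [ 0.64  0.45 -0.52  1.91  0.29  0.85 -0.2 ]
[-310.70307387    1.39732839   93.23930543]
```

```bash
python3 -m crank '[{"offset":[-52,1,16],"dr":[0,0,0],"claw":0.1},{"offset":[-104,1,31],"dr":[0,0,0],"claw":0.1},{"offset":[-156,1,47],"dr":[0,0,0],"claw":0.1},{"offset":[-207,1,62],"dr":[0,0,0],"claw":0.1},{"offset":[-259,1,78],"dr":[0,0,0],"claw":0.1},{"offset":[-311,1,93],"dr":[0,0,0],"claw":0.1},{"offset":[-311,1,93],"dr":[0,0,0],"claw":0.1},{"offset":[-311,1,93],"dr":[0,0,0],"claw":0.1}]'
python3 - <<'E'
from h import *
cal=calibration('wrist');s=telemetry.observe();Rm=R.from_rotvec(s['eef_rot']).as_matrix();print(s['position'],Rm.round(3))
p,D=capture('wrist');save('w1.png',p);np.savez('w1.npz',p=p,D=D,T=cal['T'],mtx=cal['mtx'])
print(cal['T'].round(3))
for l in ['dial_grip','side1_grip','latch_tab','caddy_top']:
    for r in recognise('wrist',l)[:4]:
        b=r['box'];u,v=int(b[0]),int(b[1]);print(l,round(r['conf'],2),np.round(b),w(cal,u,v,D[v,u]).round(0))
E
```

```text
time: 2.55
position: [586.5, 110.4, 260.1]
eef_rot: [-1.124, 1.334, -1.337]
wrist_force: [-0.5, -0.5, 0.4]
gripper_width: 0.452
[586.48123306 110.41897909 260.10078473] [[-0.172  0.     0.985]
 [-0.985 -0.002 -0.172]
 [ 0.002 -1.     0.   ]]
[[ 9.85000e-01  1.66000e-01  4.60000e-02  5.97590e+02]
 [-1.72000e-01  9.49000e-01  2.63000e-01  1.78300e+02]
 [-0.00000e+00 -2.67000e-01  9.64000e-01  4.40567e+02]
 [ 0.00000e+00  0.00000e+00  0.00000e+00  1.00000e+00]]
dial_grip 0.83 [280. 191.  24.  36.] [587. 115. 121.]
side1_grip 0.57 [312. 297.  12.   1.] [602. -38.  84.]
latch_tab 0.38 [246. 268.   5.   2.] [523.  15.  81.]
caddy_top 0.66 [292.  57.  71.  88.] [620. 240. 120.]
```

View pics/w1.png

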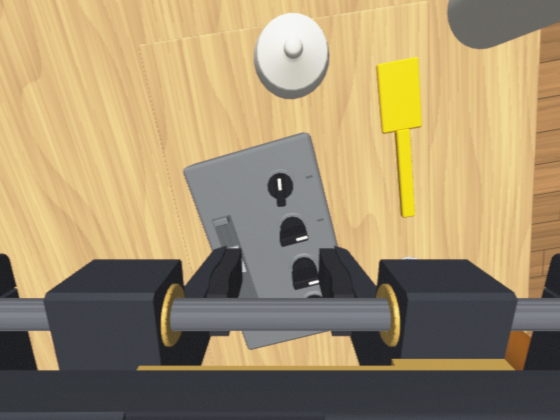

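The wrist view shows the target knob at pixel (280,190) with its bar nearly along the image vertical. Neighbours are at (293,232) and (305,272), and the sugar pot is at (291,50). Next I measure the bar from depth.

Run:
```python
from h import *
f=np.load('w1.npz');P=cloud(f,f['D']);p=f['p']
print('caddy z',np.median(P[155:165,255:300,2]),'sides',)
v,u=np.mgrid[:420,:560]
m=(v>165)&(v<215)&(u>260)&(u<300)&(P[...,2]>108)&(P[...,2]<130)
q=P[m];print(len(q),q.mean(0),np.median(q[:,2]))
r=cv2.minAreaRect(q[:,:2].astype(np.float32));print(r)
C=np.cov(q[:,:2].T);e,V=np.linalg.eigh(C);print(np.sqrt(e*12),np.degrees(np.arctan2(V[1,1],V[0,1])))
# caddy edges: grey mask at z~caddy
g=(abs(P[...,2]-np.median(P[155:165,255:300,2]))<6)&(v<235)&(u>150)&(u<360)
# right edge (knob side) and left, end edge
for rows in [range(150,232,6)]:
    for vv in rows:
        uu=np.where(g[vv])[0]
        print(vv,P[vv,uu[0],:2].round(0),P[vv,uu[-1],:2].round(0))
m=(v<100)&(v>10)&(u>240)&(u<340)&(P[...,2]>90)&(P[...,2]<112);print('pot',cv2.minEnclosingCircle(P[m][:,:2].astype(np.float32)),P[m][:,2].max(),P[40:60,285:297,2].max())
```

```text
caddy z 75.04121143025063 sides
285 [585.76311891 114.72853863 120.57173476] 120.8636669618678
((585.6463012695312, 113.82604217529297), (31.902040481567383, 9.979706764221191), 85.11178588867188)
[ 9.94059764 32.78621682] 85.1826007486046
150 [550. 161.] [632. 146.]
156 [523. 158.] [632. 139.]
162 [496. 155.] [633. 132.]
168 [476. 152.] [633. 125.]
174 [473. 145.] [635. 117.]
180 [473. 138.] [635. 109.]
186 [476. 130.] [636. 101.]
192 [476. 122.] [636.  94.]
198 [477. 115.] [638.  86.]
204 [477. 107.] [638.  78.]
210 [479.  99.] [640.  70.]
216 [480.  91.] [640.  62.]
222 [480.  83.] [641.  54.]
228 [481.  75.] [641.  46.]
pot ((622.1591186523438, 249.21119689941406), 36.77418899536133) 109.66317724798068 124.95358405665434
```

```bash
python3 -m crank '[{"offset":[-2.5,40,-1],"dr":[0,-5,0],"claw":0.1},{"offset":[-2.5,80,-1],"dr":[0,-5,0],"claw":0.1},{"offset":[-2.5,115,-1],"dr":[0,-5,0],"claw":0.1},{"offset":[-2.5,140,-1],"dr":[0,-5,0],"claw":0.1},{"offset":[-2.5,155,-1],"dr":[0,-5,0],"claw":0.1},{"offset":[-2.5,162,-1],"dr":[0,-5,0],"claw":0.1},{"offset":[-2.5,162,-1],"dr":[0,-5,0],"claw":0.1}]'
cat > st.py <<'E'
from h import *
s=telemetry.observe();Rm=R.from_rotvec(s['eef_rot']).as_matrix();print(s['position'].round(2),'x',Rm[:,0].round(3),'z',Rm[:,2].round(3),'jaw',np.degrees(np.arctan2(Rm[1,2],Rm[0,2])).round(2),'F',s['wrist_force'].round(2),'M',s['torque'].round(2),s['gripper_width'].round(3),'q7',s['joint_positions'][6].round(2),s['time'])
E
python3 st.py
python3 - <<'E'
from h import *
p,D=capture('wrist');save('w2.png',p)
E
```

```text
time: 3.68
position: [586.5, 112.1, 98.8]
eef_rot: [-1.166, 1.272, -1.275]
wrist_force: [-0.8, -0.2, 0.7]
gripper_width: 0.446Traceback (most recent call last):
  File "st.py", line 2, in <module>
    s=telemetry.observe();Rm=R.from_rotvec(s['eef_rot']).as_matrix();print(s['position'].round(2),'x',Rm[:,0].round(3),'z',Rm[:,2].round(3),'jaw',np.degrees(np.arctan2(Rm[1,2],Rm[0,2])).round(2),'F',s['wrist_force'].round(2),'M',s['torque'].round(2),s['gripper_width'].round(3),'q7',s['joint_positions'][6].round(2),s['time'])
                                                                                                                                                                                                                                                          ^^^^^^^^^^^^^^^^^^^^^^^^
AttributeError: 'float' object has no attribute 'round'
```

View pics/w2.png

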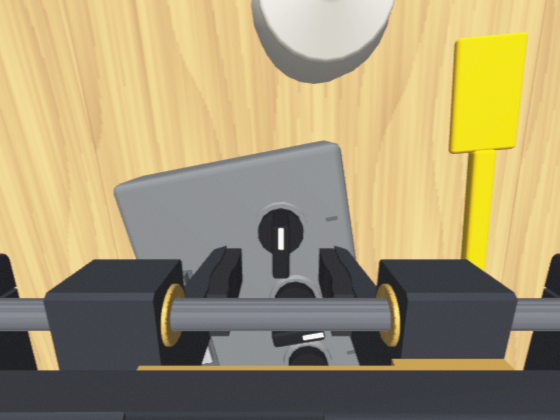

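```bash
sed -i "s/s\['gripper_width'\].round(3)/round(float(s['gripper_width']),3)/" st.py; python3 st.py
python3 - <<'E'
from h import *
cal=calibration('wrist');p,D=capture('wrist');P=cloud(cal,D)
v,u=np.mgrid[:420,:560]
m=(v>205)&(v<295)&(u>255)&(u<305)&(P[...,2]>112)&(P[...,2]<130)
q=P[m];print(len(q),q.mean(0),cv2.minAreaRect(q[:,:2].astype(np.float32)))
s=telemetry.observe();c=np.linalg.inv(cal['T'])@np.append(s['position'],1);K=cal['mtx'];print('tcp px',K[0,0]*c[0]/-c[2]+K[0,2],K[1,2]+K[1,1]*c[1]/c[2])
E
```

```text
[586.83 112.25  99.25] x [-0.087 -0.996  0.001] z [ 0.996 -0.087  0.002] jaw -5.01 F [-0.2  -0.   -0.15] M [-0.   -0.05 -0.04] 0.448 q7 -0.79 3.725
998 [586.10137064 115.55660569 120.48513958] ((585.9697875976562, 114.21824645996094), (31.490997314453125, 9.78572940826416), 84.99425506591797)
tcp px 281.3242942828413 241.26001084495962
```

```bash
python3 -m crank '[{"offset":[-2,0.5,-1],"dr":[0,0,0],"claw":0.1},{"offset":[-2,0.5,-1],"dr":[0,0,0],"claw":0.4},{"offset":[-2,0.5,-1],"dr":[0,0,0],"claw":1},{"offset":[-2,0.5,-1],"dr":[0,0,0],"claw":1},{"offset":[-2,0.5,-1],"dr":[0,0,0],"claw":1},{"offset":[-2,0.5,-1],"dr":[0,0,0],"claw":1}]'; python3 st.py
```

```text
time: 4.53
position: [586.1, 114.4, 98.9]
eef_rot: [-1.165, 1.271, -1.275]
wrist_force: [-0.4, 1.1, 0.7]
gripper_width: 0.002
[586.13 114.39  98.89] x [-0.087 -0.996  0.001] z [ 0.996 -0.087  0.002] jaw -5.01 F [-0.36  1.14  0.65] M [-0.03 -0.11  0.01] 0.002 q7 -0.79 4.525
```

Run:
```python
from h import *
cal=calibration('wrist');p,D=capture('wrist');save('w3.png',p)
s,_=capture('scene');save('s3.png',s,(230,100,370,240),4)
P=cloud(cal,D)
for v in range(190,330,8): print(v,P[v,281].round(0),p[v,281])
```

```text
190 [589. 142.  75.] [140 142 144]
198 [588. 137.  75.] [141 144 147]
206 [588. 132.  79.] [167 169 171]
214 [587. 129.  87.] [40 37 40]
222 [587. 130. 107.] [38 38 42]
230 [587. 129. 119.] [44 44 48]
238 [587. 125. 123.] [246 245 245]
246 [586. 120. 122.] [245 245 244]
254 [587. 124. 142.] [51 50 54]
262 [587. 123. 150.] [49 48 51]
270 [586. 122. 154.] [36 39 39]
278 [586. 118. 154.] [36 39 40]
286 [586. 124. 172.] [73 75 76]
294 [586. 124. 179.] [49 49 53]
302 [588. 142. 213.] [123 126 131]
310 [588. 141. 215.] [119 122 127]
318 [588. 139. 216.] [124 126 134]
326 [587. 137. 216.] [108 111 117]
```

View pics/w3.png

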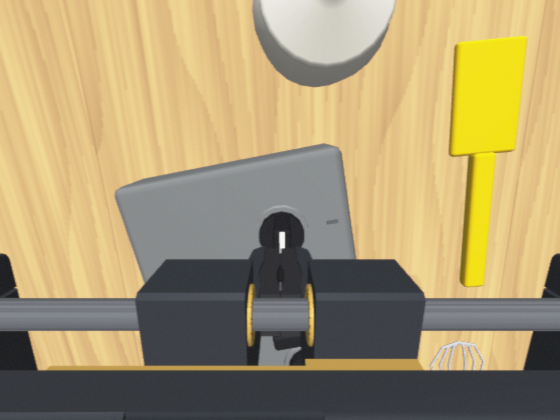

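View pics/s3.png

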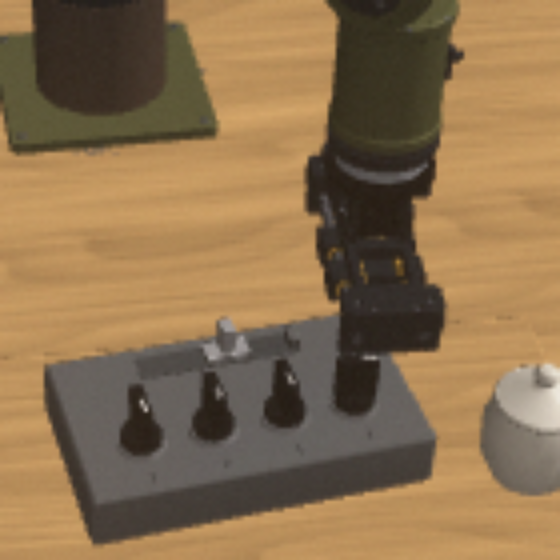

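Run:
```python
from h import *
cal=calibration('wrist');p,D=capture('wrist');P=cloud(cal,D);print(cal['mtx'][0,0])
for v in (234,246,256,264,276,310):
    print(v,[(u,round(P[v,u,0],1),round(P[v,u,2])) for u in range(240,326,4)])
save('w4.png',p,(220,190,340,290),6)
```

```text
306.24298700987566
234 [(240, np.float64(557.1), 75), (244, np.float64(559.8), 74), (248, np.float64(562.6), 75), (252, np.float64(565.6), 76), (256, np.float64(568.2), 74), (260, np.float64(572.3), 87), (264, np.float64(575.0), 88), (268, np.float64(577.6), 87), (272, np.float64(580.2), 87), (276, np.float64(584.3), 122), (280, np.float64(586.5), 122), (284, np.float64(588.7), 122), (288, np.float64(590.8), 121), (292, np.float64(593.4), 88), (296, np.float64(596.1), 87), (300, np.float64(598.7), 87), (304, np.float64(591.1), 279), (308, np.float64(604.9), 75), (312, np.float64(607.7), 74), (316, np.float64(610.6), 74), (320, np.float64(613.3), 75), (324, np.float64(616.2), 74)]
246 [(240, np.float64(555.9), 75), (244, np.float64(558.8), 75), (248, np.float64(561.5), 75), (252, np.float64(564.3), 74), (256, np.float64(567.4), 76), (260, np.float64(570.2), 75), (264, np.float64(578.3), 136), (268, np.float64(576.7), 87), (272, np.float64(579.5), 88), (276, np.float64(583.7), 121), (280, np.float64(585.9), 121), (284, np.float64(588.1), 120), (288, np.float64(590.3), 121), (292, np.fl
[... 2300 characters left out ...]
598.8), 212)]
310 [(240, np.float64(579.2), 221), (244, np.float64(580.2), 222), (248, np.float64(580.2), 217), (252, np.float64(580.7), 214), (256, np.float64(581.8), 215), (260, np.float64(582.6), 214), (264, np.float64(583.6), 214), (268, np.float64(584.6), 214), (272, np.float64(585.5), 213), (276, np.float64(586.5), 214), (280, np.float64(587.5), 214), (284, np.float64(588.5), 215), (288, np.float64(589.4), 213), (292, np.float64(590.4), 216), (296, np.float64(591.3), 214), (300, np.float64(592.3), 214), (304, np.float64(593.3), 214), (308, np.float64(594.1), 216), (312, np.float64(595.0), 217), (316, np.float64(595.6), 221), (320, np.float64(596.4), 222), (324, np.float64(597.4), 221)]
```

View pics/w4.png

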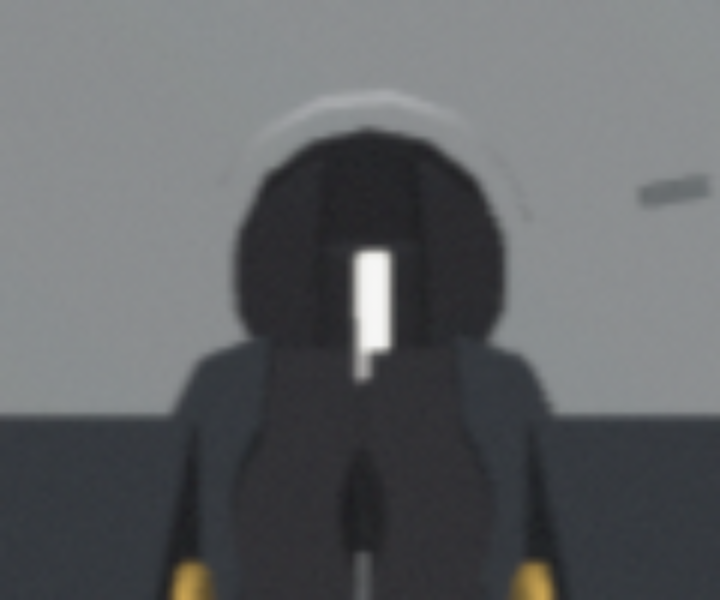

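Run:
```python
from h import *
print(env, [a for a in dir(env) if not a.startswith('_')], getattr(env,'hold_point_z',None))
f=np.load('w1.npz');P=cloud(f,f['D'])
for v in range(244,280,4): print(v,[(u,*P[v,u].round(0)) for u in (226,234,240,324,332)])
cal=calibration('wrist');p,D=capture('wrist');P=cloud(cal,D);s=telemetry.observe()
print(cal['T'][:3,3],s['position'])
for v in range(240,256,2): print(v,[(u,*P[v,u].round(0)) for u in (258,262,266,270,290,296)])
```

```text
<Robot object at 0x7facfdb5fe00> ['MotionError', 'hold_point_z'] 18.700000000000003
244 [(226, np.float64(505.0), np.float64(49.0), np.float64(75.0)), (234, np.float64(515.0), np.float64(48.0), np.float64(76.0)), (240, np.float64(523.0), np.float64(47.0), np.float64(77.0)), (324, np.float64(628.0), np.float64(27.0), np.float64(74.0)), (332, np.float64(638.0), np.float64(26.0), np.float64(75.0))]
248 [(226, np.float64(505.0), np.float64(45.0), np.float64(79.0)), (234, np.float64(564.0), np.float64(124.0), np.float64(295.0)), (240, np.float64(567.0), np.float64(123.0), np.float64(294.0)), (324, np.float64(610.0), np.float64(116.0), np.float64(293.0)), (332, np.float64(614.0), np.float64(115.0), np.float64(294.0))]
252 [(226, np.float64(561.0), np.float64(125.0), np.float64(300.0)), (234, np.float64(565.0), np.float64(124.0), np.float64(300.0)), (240, np.float64(567.0), np.float64(122.0), np.float64(297.0)), (324, np.float64(609.0), np.float64(116.0), np.float64(300.0)), (332, np.float64(613.0), np.float64(115.0), np.float64(300.0))]
256 [(226, np.float64(562.0), np.float64(124.0),
[... 4377 characters left out ...]
.float64(578.0), np.float64(126.0), np.float64(143.0)), (266, np.float64(579.0), np.float64(125.0), np.float64(139.0)), (270, np.float64(581.0), np.float64(124.0), np.float64(139.0)), (290, np.float64(591.0), np.float64(124.0), np.float64(139.0)), (296, np.float64(594.0), np.float64(125.0), np.float64(142.0))]
254 [(258, np.float64(576.0), np.float64(127.0), np.float64(146.0)), (262, np.float64(578.0), np.float64(126.0), np.float64(144.0)), (266, np.float64(579.0), np.float64(125.0), np.float64(142.0)), (270, np.float64(581.0), np.float64(125.0), np.float64(142.0)), (290, np.float64(591.0), np.float64(124.0), np.float64(141.0)), (296, np.float64(594.0), np.float64(125.0), np.float64(145.0))]
```

The fingers closed on nothing. The wrist depth puts the real fingertips at z≈133, about 34 mm above the reported TCP and above the bar top at 121. I'll go by the measured tips: reopen and lower by 34 mm.

```bash
python3 -m crank '[{"offset":[0,0,0],"dr":[0,0,0],"claw":0.1},{"offset":[0,0,0],"dr":[0,0,0],"claw":0.1},{"offset":[0,0,0],"dr":[0,0,0],"claw":0.1},{"offset":[0,8,0],"dr":[0,0,0],"claw":0.1},{"offset":[0,16,0],"dr":[0,0,0],"claw":0.1},{"offset":[0,24,0],"dr":[0,0,0],"claw":0.1},{"offset":[0,30,0],"dr":[0,0,0],"claw":0.1},{"offset":[0,33,0],"dr":[0,0,0],"claw":0.1}]'; python3 st.py;  python3 -m crank '[{"offset":[0,0,0],"dr":[0,0,0],"claw":0.4},{"offset":[0,0,0],"dr":[0,0,0],"claw":0.7},{"offset":[0,0,0],"dr":[0,0,0],"claw":1},{"offset":[0,0,0],"dr":[0,0,0],"claw":1},{"offset":[0,0,0],"dr":[0,0,0],"claw":1}]'; python3 st.py
```

```text
time: 5.72
position: [586.0, 114.3, 65.3]
eef_rot: [-1.166, 1.271, -1.275]
wrist_force: [0.1, 0.2, -0.1]
gripper_width: 0.45
[585.96 114.33  65.3 ] x [-0.087 -0.996  0.001] z [ 0.996 -0.087  0.002] jaw -5.0 F [ 0.1   0.18 -0.07] M [-0.02 -0.05 -0.02] 0.45 q7 -0.82 5.725
time: 6.35
position: [587.1, 114.4, 65.7]
eef_rot: [-1.164, 1.27, -1.276]
wrist_force: [3.1, -0.0, -0.7]
gripper_width: 0.11
[587.07 114.37  65.67] x [-0.087 -0.996  0.   ] z [ 0.996 -0.087  0.004] jaw -5.01 F [ 3.13 -0.01 -0.69] M [-0.08 -0.63  0.04] 0.11 q7 -0.82 6.35
```

```bash
python3 -m crank '[{"offset":[0,0.5,0],"dr":[0,0,0],"claw":1},{"offset":[0,1,0],"dr":[0,0,0],"claw":1},{"offset":[0,1.5,0],"dr":[0,0,0],"claw":1},{"offset":[0,1.5,0],"dr":[0,0,0],"claw":1}]'; python3 st.py
```

```text
time: 6.85
position: [587.1, 114.4, 64.3]
eef_rot: [-1.164, 1.27, -1.276]
wrist_force: [0.4, 0.0, 3.9]
gripper_width: 0.111
[587.12 114.41  64.29] x [-0.087 -0.996  0.   ] z [ 0.996 -0.087  0.004] jaw -5.01 F [0.37 0.04 3.9 ] M [-0.11 -0.16 -0.  ] 0.111 q7 -0.82 6.85
```

```bash
python3 -m crank '[{"offset":[0,0.7,0],"dr":[0,0,0],"claw":1},{"offset":[0,1.2,0],"dr":[0,0,0],"claw":1},{"offset":[0,1.2,0],"dr":[0,0,0],"claw":1}]'; python3 st.py|cut -c1-150;python3 -m crank '[{"offset":[0,0.7,0],"dr":[0,0,0],"claw":1},{"offset":[0,1.2,0],"dr":[0,0,0],"claw":1},{"offset":[0,1.2,0],"dr":[0,0,0],"claw":1}]'; python3 st.py|cut -c1-150
```

```text
time: 7.22
position: [587.1, 114.4, 63.1]
eef_rot: [-1.164, 1.27, -1.276]
wrist_force: [1.8, -1.1, 5.3]
gripper_width: 0.113
[587.09 114.39  63.06] x [-0.087 -0.996  0.   ] z [ 0.996 -0.087  0.004] jaw -5.02 F [ 1.76 -1.1   5.34] M [-0.18 -0.09  0.04] 0.113 q7 -0.82 7.225
time: 7.6
position: [587.1, 114.3, 61.9]
eef_rot: [-1.164, 1.27, -1.276]
wrist_force: [1.2, -1.0, 5.0]
gripper_width: 0.113
[587.13 114.34  61.86] x [-0.087 -0.996  0.   ] z [ 0.996 -0.087  0.004] jaw -5.02 F [ 1.25 -1.04  5.04] M [-0.21 -0.12 -0.03] 0.113 q7 -0.82 7.6
```

```bash
for i in 1; do python3 -m crank '[{"offset":[0,0.5,0],"dr":[0,0,0],"claw":1},{"offset":[0,1,0],"dr":[0,0,0],"claw":1},{"offset":[0,1,0],"dr":[0,0,0],"claw":1}]' | grep -E "posi|force"; done; python3 -m crank '[{"offset":[0,0.5,0],"dr":[0,0,0],"claw":1},{"offset":[0,1,0],"dr":[0,0,0],"claw":1},{"offset":[0,1,0],"dr":[0,0,0],"claw":1}]' | grep -E "posi|force"; python3 st.py|cut -c1-150
```

```text
position: [587.1, 114.4, 60.9]
wrist_force: [1.4, -1.4, 5.9]
position: [587.1, 114.4, 60.0]
wrist_force: [0.5, -1.3, 6.0]
[587.12 114.36  60.01] x [-0.087 -0.996  0.   ] z [ 0.996 -0.087  0.004] jaw -5.02 F [ 0.47 -1.35  5.98] M [-0.2  -0.09  0.06] 0.114 q7 -0.82 8.35
```

```bash
python3 -m crank '[{"offset":[0,0.5,0],"dr":[0,0,0],"claw":1},{"offset":[0,1,0],"dr":[0,0,0],"claw":1},{"offset":[0,1,0],"dr":[0,0,0],"claw":1}]' | grep -E "posi|force"
```

```text
position: [587.1, 114.4, 59.1]
wrist_force: [-0.2, -1.4, 6.4]
```

```bash
python3 -m crank '[{"offset":[0,0.5,0],"dr":[0,0,0],"claw":1},{"offset":[0,1,0],"dr":[0,0,0],"claw":1},{"offset":[0,1,0],"dr":[0,0,0],"claw":1}]' | grep -E "posi|force"
```

```text
position: [587.1, 114.4, 58.3]
wrist_force: [0.7, -0.2, 6.2]
```

```bash
python3 -m crank '[{"offset":[0,0.5,0],"dr":[0,0,0],"claw":1},{"offset":[0,1,0],"dr":[0,0,0],"claw":1},{"offset":[0,1,0],"dr":[0,0,0],"claw":1}]' | grep -E "posi|force"
```

```text
position: [587.1, 114.4, 57.6]
wrist_force: [-0.3, -0.8, 6.6]
```

```bash
python3 -m crank '[{"offset":[0,0.6,0],"dr":[0,0,0],"claw":1},{"offset":[0,1.2,0],"dr":[0,0,0],"claw":1},{"offset":[0,1.2,0],"dr":[0,0,0],"claw":1}]' | grep -E "posi|force"
```

```text
position: [587.1, 114.4, 56.6]
wrist_force: [0.0, -1.3, 7.4]
```

```bash
python3 -m crank '[{"offset":[0,0.6,0],"dr":[0,0,0],"claw":1},{"offset":[0,1.2,0],"dr":[0,0,0],"claw":1},{"offset":[0,1.2,0],"dr":[0,0,0],"claw":1}]' | grep -E "posi|force"
```

```text
position: [587.2, 114.4, 55.8]
wrist_force: [0.4, -0.5, 7.7]
```

```bash
python3 -m crank '[{"offset":[0,0.6,0],"dr":[0,0,0],"claw":1},{"offset":[0,1.2,0],"dr":[0,0,0],"claw":1},{"offset":[0,1.2,0],"dr":[0,0,0],"claw":1}]' | grep -E "posi|force"
```

```text
position: [587.2, 114.4, 54.9]
wrist_force: [-0.4, -0.6, 8.5]
```

```bash
python3 -m crank '[{"offset":[0,0.6,0],"dr":[0,0,0],"claw":1},{"offset":[0,1.2,0],"dr":[0,0,0],"claw":1},{"offset":[0,1.2,0],"dr":[0,0,0],"claw":1}]' | grep -E "posi|force"
```

```text
position: [587.2, 114.4, 54.2]
wrist_force: [0.4, -0.8, 9.1]
```

```bash
python3 -m crank '[{"offset":[0,0.6,0],"dr":[0,0,0],"claw":1},{"offset":[0,1.2,0],"dr":[0,0,0],"claw":1},{"offset":[0,1.2,0],"dr":[0,0,0],"claw":1}]' | grep -E "posi|force"
```

```text
position: [587.2, 114.3, 54.0]
wrist_force: [-1.6, -0.8, 12.3]
```

The force jumped to 12.3 N with almost no motion, so the knob is at its bottom (about 11.5 mm). I'll hold that and turn clockwise (+tool y).

```bash
python3 -m crank '[{"offset":[0,1.0,0],"dr":[0,0,0],"claw":1},{"offset":[0,1.0,0],"dr":[0,3,0],"claw":1},{"offset":[0,1.0,0],"dr":[0,6,0],"claw":1},{"offset":[0,1.0,0],"dr":[0,9,0],"claw":1},{"offset":[0,1.0,0],"dr":[0,12,0],"claw":1}]' >/dev/null; python3 st.py
```

```text
[587.5  114.32  54.06] x [-0.295 -0.956  0.   ] z [ 0.956 -0.295  0.006] jaw -17.13 F [-1.15 -0.76 11.78] M [-0.32  0.24  0.  ] 0.108 q7 -0.98 11.975
```

```bash
python3 -m crank '[{"offset":[0,1.0,0],"dr":[0,4,0],"claw":1},{"offset":[0,1.0,0],"dr":[0,8,0],"claw":1},{"offset":[0,1.0,0],"dr":[0,12,0],"claw":1},{"offset":[0,1.0,0],"dr":[0,16,0],"claw":1},{"offset":[0,1.0,0],"dr":[0,20,0],"claw":1},{"offset":[0,1.0,0],"dr":[0,24,0],"claw":1},{"offset":[0,1.0,0],"dr":[0,28,0],"claw":1}]' >/dev/null; python3 st.py
```

```text
[588.13 113.98  54.08] x [-0.711 -0.704 -0.004] z [ 0.704 -0.711  0.007] jaw -45.28 F [ 0.33 -1.11 10.73] M [-0.36  0.15  0.02] 0.107 q7 -1.32 12.85
```

```bash
python3 -m crank '[{"offset":[0,1.1,0],"dr":[0,4,0],"claw":1},{"offset":[0,1.1,0],"dr":[0,8,0],"claw":1},{"offset":[0,1.1,0],"dr":[0,12,0],"claw":1},{"offset":[0,1.1,0],"dr":[0,16,0],"claw":1},{"offset":[0,1.1,0],"dr":[0,20,0],"claw":1},{"offset":[0,1.1,0],"dr":[0,24,0],"claw":1},{"offset":[0,1.1,0],"dr":[0,28,0],"claw":1},{"offset":[0,1.1,0],"dr":[0,31,0],"claw":1}]' >/dev/null; python3 st.py
```

```text
[588.56 113.31  54.01] x [-0.972 -0.235 -0.008] z [ 0.235 -0.972  0.005] jaw -76.43 F [-1.41 -2.25 12.93] M [-0.3   0.31  0.02] 0.112 q7 -1.68 13.85
```

```bash
python3 -m crank '[{"offset":[0,1.0,0],"dr":[0,2,0],"claw":1},{"offset":[0,1.0,0],"dr":[0,4,0],"claw":1},{"offset":[0,1.0,0],"dr":[0,6,0],"claw":1},{"offset":[0,1.0,0],"dr":[0,7,0],"claw":1}]' >/dev/null; python3 st.py
```

```text
[588.63 113.08  53.98] x [-0.994 -0.113 -0.009] z [ 0.113 -0.994  0.004] jaw -83.49 F [-0.9  -1.3  13.04] M [-0.14  0.45  0.07] 0.116 q7 -1.75 14.35
```

```bash
python3 -m crank '[{"offset":[0,1.0,0],"dr":[0,1,0],"claw":1},{"offset":[0,1.0,0],"dr":[0,2,0],"claw":1},{"offset":[0,1.0,0],"dr":[0,2,0],"claw":1}]' >/dev/null; python3 st.py
```

```text
[588.72 113.03  54.  ] x [-0.997 -0.079 -0.009] z [ 0.079 -0.997  0.004] jaw -85.45 F [-2.46 -0.51 13.57] M [-0.16  0.42  0.26] 0.114 q7 -1.78 14.725
```

The stop is felt (Mz is rising and the bar lines up with the caddy's x axis). I'll ride it back up, then open a little.

```bash
python3 -m crank '[{"offset":[0,-2,0],"dr":[0,0,0],"claw":1},{"offset":[0,-4,0],"dr":[0,-0.5,0],"claw":1},{"offset":[0,-6,0],"dr":[0,-0.5,0],"claw":1},{"offset":[0,-8,0],"dr":[0,-0.5,0],"claw":1},{"offset":[0,-10,0],"dr":[0,-0.5,0],"claw":1},{"offset":[0,-11,0],"dr":[0,-0.5,0],"claw":1},{"offset":[0,-11.3,0],"dr":[0,-0.5,0],"claw":1}]' >/dev/null; python3 st.py
```

```text
[588.62 113.09  65.25] x [-0.996 -0.088 -0.009] z [ 0.088 -0.996  0.004] jaw -84.95 F [-0.09 -0.49  3.32] M [-0.11 -0.04  0.16] 0.111 q7 -1.77 15.6
```

```bash
python3 -m crank '[{"offset":[0,0,0],"dr":[0,0,0],"claw":0.5},{"offset":[0,0,0],"dr":[0,0,0],"claw":0.4},{"offset":[0,0,0],"dr":[0,0,0],"claw":0.4},{"offset":[0,-10,0],"dr":[0,0,0],"claw":0.4},{"offset":[0,-40,0],"dr":[0,0,0],"claw":0.4},{"offset":[0,-80,0],"dr":[0,0,0],"claw":0.4},{"offset":[0,-120,0],"dr":[0,0,0],"claw":0.4},{"offset":[0,-140,0],"dr":[0,0,0],"claw":0.4}]' >/dev/null; python3 st.py
python3 - <<'E'
from h import *
cal=calibration('wrist');p,D=capture('wrist');save('w5.png',p);P=cloud(cal,D);np.savez('w5.npz',p=p,D=D,T=cal['T'],mtx=cal['mtx'])
print(cal['T'])
for l in ['dial_grip','latch_tab']:
    for r in recognise('wrist',l)[:4]:
        b=r['box'];u,v=int(b[0]),int(b[1]);print(l,round(r['conf'],2),np.round(b),w(cal,u,v,D[v,u]).round(0))
E
```

```text
[588.32 113.77 208.35] x [-0.996 -0.088 -0.013] z [ 0.088 -0.996  0.003] jaw -84.96 F [-0.48 -0.51 -0.47] M [0.03 0.02 0.08] 0.3 q7 -1.76 16.6
[[ 8.74994370e-02  9.63851826e-01  2.51661490e-01  6.53090296e+02]
 [-9.96157495e-01  8.37085237e-02  2.57512841e-02  1.20679459e+02]
 [ 3.75421041e-03 -2.52947703e-01  9.67472669e-01  3.89834552e+02]
 [ 0.00000000e+00  0.00000000e+00  0.00000000e+00  1.00000000e+00]]
dial_grip 0.93 [279. 206.  28.  42.] [590. 115. 123.]
latch_tab 0.57 [348. 271.  11.  16.] [518.  35.  90.]
```

View pics/w5.png

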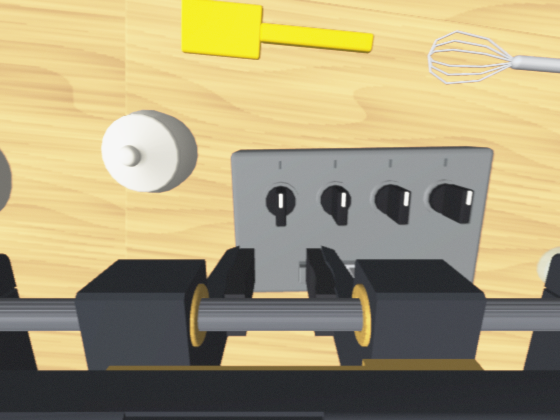

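The knob at (281,205) now points along x at its tick like the others, and the neighbours, pot, scraper and whisk look untouched. Now I check that it popped up and locate the latch tab.

Run:
```python
from h import *
f=np.load('w5.npz');P=cloud(f,f['D']);v,u=np.mgrid[:420,:560]
m=(v>180)&(v<240)&(u>262)&(u<300)&(P[...,2]>108)&(P[...,2]<135);q=P[m];print('knob',len(q),np.median(q[:,2]),cv2.minAreaRect(q[:,:2].astype(np.float32)))
p,D=capture('top');cal=calibration('top');P=cloud(cal,D)
for (r,b) in [((480,545),(-70,110))]:
    m=(P[...,0]>r[0])&(P[...,0]<r[1])&(P[...,1]>b[0])&(P[...,1]<b[1])&(P[...,2]>82)
    for pt,c in zip(P[m],p[m]): print(pt.round(0),c)
for r in recognise('top','latch_tab'): print(r)
```

```text
knob 390 120.87605935506437 ((586.5612182617188, 113.7945556640625), (31.47446632385254, 9.220166206359863), 4.989866256713867)
[ 535.   13. 1316.] [139 107  73]
[ 535.   13. 1316.] [136 104  71]
[ 535.   13. 1316.] [131 102  68]
[ 535.   13. 1316.] [78 55 40]
[ 535.   13. 1316.] [110  85  59]
[ 535.   13. 1316.] [119  90  60]
[ 535.   13. 1316.] [114  90  61]
[ 535.   13. 1316.] [114  87  61]
[ 535.   13. 1316.] [133 101  67]
[ 535.   13. 1316.] [117  91  64]
[ 535.   13. 1316.] [126  96  64]
[ 535.   13. 1316.] [134 103  69]
[ 535.   13. 1316.] [124  94  64]
[ 535.   13. 1316.] [137 104  72]
[ 535.   13. 1316.] [164 159 148]
[ 535.   13. 1316.] [112  86  56]
[ 535.   13. 1316.] [119  90  62]
[ 535.   13. 1316.] [122  94  62]
[ 535.   13. 1316.] [119  92  64]
[ 535.   13. 1316.] [112  86  58]
[ 535.   13. 1316.] [124  96  69]
[ 535.   13. 1316.] [163 157 144]
[ 535.   13. 1316.] [118  92  64]
[ 535.   13. 1316.] [125  96  66]
[ 535.   13. 1316.] [108  81  56]
[ 535.   13. 1316.] [124  94  64]
[ 535.   13. 1316.] [123  94  63]
[ 535.   13. 1316.] [111  87  59]
[ 535.   13. 1316.] [11
[... 28231 characters left out ...]
[157 131  94]
[ 535.   13. 1316.] [161 136  94]
[ 535.   13. 1316.] [38 34 33]
[ 535.   13. 1316.] [95 99 71]
[ 535.   13. 1316.] [159 133  95]
[ 535.   13. 1316.] [165 137  98]
[ 535.   13. 1316.] [165 138  96]
[ 535.   13. 1316.] [169 141 100]
[ 535.   13. 1316.] [162 133  94]
[ 535.   13. 1316.] [166 137  97]
[ 535.   13. 1316.] [168 141 100]
[ 535.   13. 1316.] [176 144 101]
[ 535.   13. 1316.] [177 144 105]
[ 535.   13. 1316.] [168 139  98]
[ 535.   13. 1316.] [170 144 101]
[ 535.   13. 1316.] [173 142 100]
[ 535.   13. 1316.] [169 138  98]
[ 535.   13. 1316.] [92 93 68]
[ 535.   13. 1316.] [167 139 100]
[ 535.   13. 1316.] [166 134  96]
{'box': [118.6, 234.5, 43.7, 46.7], 'conf': 0.24}
```

The knob measures top z 120.9 (fully up) and bar angle 5.0°, which matches the caddy yaw. I'll move over the latch with the gripper shut and turned so the flat side of the fingers pushes.

```bash
python3 -m crank '[{"offset":[11,0,14],"dr":[0,-10,0],"claw":1},{"offset":[22,0,28],"dr":[0,-20,0],"claw":1},{"offset":[33,0,42],"dr":[0,-30,0],"claw":1},{"offset":[44,10,56],"dr":[0,-40,0],"claw":1},{"offset":[55,20,70],"dr":[0,-50,0],"claw":1},{"offset":[66,30,84],"dr":[0,-60,0],"claw":1},{"offset":[75,40,98],"dr":[0,-70,0],"claw":1},{"offset":[82,40,112],"dr":[0,-80,0],"claw":1}]' >/dev/null;python3 -m crank '[{"offset":[0,0,0],"dr":[0,-10,0],"claw":1},{"offset":[0,0,0],"dr":[0,-10,0],"claw":1}]' >/dev/null; python3 st.py
python3 - <<'E'
from h import *
cal=calibration('wrist');p,D=capture('wrist');save('w6.png',p);P=cloud(cal,D);np.savez('w6.npz',p=p,D=D,T=cal['T'],mtx=cal['mtx'])
for r in recognise('wrist','latch_tab')[:3]:
        b=r['box'];u,v=int(b[0]),int(b[1]);print(round(r['conf'],2),np.round(b),w(cal,u,v,D[v,u]).round(0))
E
```

```text
[511.96  -6.46 161.2 ] x [ 0.092 -0.996  0.003] z [0.996 0.092 0.001] jaw 5.27 F [ 0.92  0.11 -0.48] M [ 0.01 -0.09  0.  ] 0.004 q7 -0.44 18.1
0.81 [284. 171.  22.  44.] [510.  30. 106.]
```

View pics/w6.png

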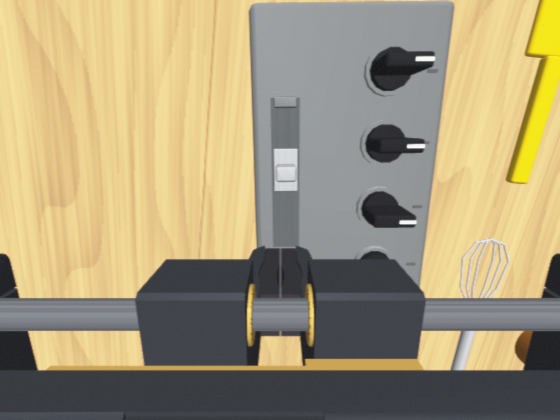

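The tab is at (286,171) on its sliding plate, and the stop block is at (286,101) at the +y end of the slot. The shut fingers are behind the tab on the −y side.

Run:
```python
from h import *
f=np.load('w6.npz');P=cloud(f,f['D']);v,u=np.mgrid[:420,:560]
m=(v>150)&(v<195)&(u>268)&(u<304)&(P[...,2]>100)&(P[...,2]<112);q=P[m];print(len(q),q.mean(0),cv2.minAreaRect(q[:,:2].astype(np.float32)))
print('stop',[P[k,286].round(0) for k in (94,98,101,104,108,112,140,146,150,155,185,190,194)])
m=(v>90)&(v<300)&(u>255)&(u<308)&(P[...,2]>185)&(P[...,2]<205);q=P[m];print('fingers',q.min(0),q.max(0))
s=telemetry.observe();Rm=R.from_rotvec(s['eef_rot']).as_matrix()
m=(v>150)&(v<195)&(u>268)&(u<304)&(P[...,2]>100)&(P[...,2]<112);print('tab in tool',Rm.T@(P[m].mean(0)-s['position']))
```

```text
324 [512.06575842  28.36105587 105.60506021] ((512.0924072265625, 28.122926712036133), (15.597878456115723, 11.671523094177246), 5.41312837600708)
stop [array([508.,  89.,  75.]), array([508.,  85.,  83.]), array([508.,  83.,  84.]), array([508.,  80.,  84.]), array([509.,  78.,  76.]), array([509.,  75.,  76.]), array([511.,  52.,  77.]), array([512.,  47.,  75.]), array([512.,  45.,  82.]), array([512.,  41.,  83.]), array([515.,  15.,  83.]), array([515.,  11.,  82.]), array([516.,   6.,  77.])]
fingers [498.47943556   0.95509596 194.64098664] [523.67283153   6.55577588 204.99654985]
tab in tool [-34.40726832  56.09777361   2.40716655]
```

```bash
python3 -m crank '[{"offset":[0,40,2],"dr":[0,0,0],"claw":1},{"offset":[0,75,2],"dr":[0,0,0],"claw":1},{"offset":[0,95,2],"dr":[0,0,0],"claw":1},{"offset":[0,102,2],"dr":[0,0,0],"claw":1},{"offset":[0,104,2],"dr":[0,0,0],"claw":1},{"offset":[0,104,2],"dr":[0,0,0],"claw":1}]' >/dev/null; python3 st.py; python3 -m crank '[{"offset":[-6,0,0],"dr":[0,0,0],"claw":1},{"offset":[-12,0,0],"dr":[0,0,0],"claw":1},{"offset":[-18,0,0],"dr":[0,0,0],"claw":1},{"offset":[-22,0,0],"dr":[0,0,0],"claw":1},{"offset":[-26,0,0],"dr":[0,0,0],"claw":1},{"offset":[-30,0,0],"dr":[0,0,0],"claw":1}]' >/dev/null; python3 st.py
```

```text
[515.44  -5.98  58.41] x [ 0.091 -0.996  0.003] z [0.996 0.091 0.003] jaw 5.21 F [0.16 0.17 0.47] M [-0.04 -0.05  0.04] 0.001 q7 -0.57 18.95
[512.77  23.69  58.39] x [ 0.09  -0.996  0.004] z [0.996 0.09  0.003] jaw 5.18 F [ 0.61 -2.34  2.72] M [-0.58 -0.18 -0.01] 0.001 q7 -0.62 19.7
```

```bash
python3 -m crank '[{"offset":[-3,0,0],"dr":[0,0,0],"claw":1},{"offset":[-6,0,0],"dr":[0,0,0],"claw":1},{"offset":[-9,0,0],"dr":[0,0,0],"claw":1},{"offset":[-12,0,0],"dr":[0,0,0],"claw":1},{"offset":[-15,0,0],"dr":[0,0,0],"claw":1},{"offset":[-17,0,0],"dr":[0,0,0],"claw":1}]' >/dev/null; python3 st.py; python3 -m crank '[{"offset":[-1,0,0],"dr":[0,0,0],"claw":1},{"offset":[-2,0,0],"dr":[0,0,0],"claw":1},{"offset":[-3,0,0],"dr":[0,0,0],"claw":1}]' >/dev/null; python3 st.py
```

```text
[511.06  40.83  58.28] x [ 0.09  -0.996  0.004] z [0.996 0.09  0.003] jaw 5.19 F [ 0.74 -3.53  1.19] M [-0.55 -0.11 -0.06] 0.005 q7 -0.65 20.45
[510.77  43.44  58.26] x [ 0.09  -0.996  0.005] z [0.996 0.09  0.003] jaw 5.17 F [ 0.44 -3.91  1.94] M [-0.89 -0.18  0.02] 0.006 q7 -0.65 20.825
```

```bash
python3 -m crank '[{"offset":[-1,0,0],"dr":[0,0,0],"claw":1},{"offset":[-2,0,0],"dr":[0,0,0],"claw":1},{"offset":[-2,0,0],"dr":[0,0,0],"claw":1}]' >/dev/null; python3 st.py
```

```text
[510.67  43.5   58.26] x [ 0.088 -0.996  0.007] z [0.996 0.088 0.002] jaw 5.07 F [ 1.16 -6.51  2.69] M [-1.35 -0.35 -0.09] 0.007 q7 -0.65 21.2
```

```bash
python3 -m crank '[{"offset":[-1,0,0],"dr":[0,0,0],"claw":1},{"offset":[-2,0,0],"dr":[0,0,0],"claw":1},{"offset":[-2,0,0],"dr":[0,0,0],"claw":1}]' >/dev/null; python3 st.py
```

```text
[510.64  43.47  58.29] x [ 0.086 -0.996  0.01 ] z [0.996 0.086 0.002] jaw 4.96 F [ 0.52 -7.46  3.08] M [-1.46 -0.37 -0.08] 0.005 q7 -0.66 21.575
```

```bash
python3 -m crank '[{"offset":[-2,0,0],"dr":[0,0,0],"claw":1},{"offset":[-3,0,0],"dr":[0,0,0],"claw":1},{"offset":[-4,0,0],"dr":[0,0,0],"claw":1},{"offset":[-4,0,0],"dr":[0,0,0],"claw":1}]' >/dev/null; python3 st.py; python3 -m crank '[{"offset":[5,0,0],"dr":[0,0,0],"claw":1},{"offset":[15,0,0],"dr":[0,0,0],"claw":1},{"offset":[25,-10,0],"dr":[0,0,0],"claw":1},{"offset":[35,-50,0],"dr":[0,0,0],"claw":1},{"offset":[40,-90,0],"dr":[0,0,0],"claw":1},{"offset":[40,-120,0],"dr":[0,0,0],"claw":1},{"offset":[40,-120,0],"dr":[0,0,0],"claw":1}]' >/dev/null; python3 st.py
python3 - <<'E'
from h import *
cal=calibration('wrist');p,D=capture('wrist');save('w7.png',p);P=cloud(cal,D)
v,u=np.mgrid[:420,:560]
m=(P[...,0]>485)&(P[...,0]<530)&(P[...,1]>15)&(P[...,1]<85)&(P[...,2]>98)&(P[...,2]<112);q=P[m];print(len(q),q.mean(0),cv2.minAreaRect(q[:,:2].astype(np.float32)))
c=int(np.median(u[m]));
m=(abs(u-c)<1)&(P[...,1]>20)&(P[...,1]<95)&(P[...,2]<112);print([(a,*P[a,c].round(0)) for a in v[:,c][(m[:,c])]][::3])
E
```

```text
[510.52  43.52  58.31] x [ 0.083 -0.996  0.015] z [0.997 0.083 0.001] jaw 4.75 F [  1.72 -11.33   4.37] M [-2.13 -0.48 -0.11] 0.008 q7 -0.66 22.075
[515.17   5.62 181.4 ] x [ 0.082 -0.996  0.014] z [0.997 0.083 0.007] jaw 4.73 F [ 0.4   0.49 -0.5 ] M [ 0.01 -0.08 -0.04] 0.005 q7 -0.46 22.95
279 [508.84527306  60.38692459 105.82777451] ((508.86212158203125, 60.349029541015625), (14.786164283752441, 11.331246376037598), 4.640725612640381)
[(np.int64(102), np.float64(506.0), np.float64(95.0), np.float64(75.0)), (np.int64(105), np.float64(506.0), np.float64(92.0), np.float64(76.0)), (np.int64(108), np.float64(507.0), np.float64(89.0), np.float64(76.0)), (np.int64(111), np.float64(507.0), np.float64(87.0), np.float64(74.0)), (np.int64(114), np.float64(507.0), np.float64(84.0), np.float64(85.0)), (np.int64(117), np.float64(507.0), np.float64(82.0), np.float64(84.0)), (np.int64(120), np.float64(507.0), np.float64(79.0), np.float64(84.0)), (np.int64(123), np.float64(508.0), np.float64(77.0), np.float64(81.0)), (np.int64(126), np.float64(508.0), np.float64(74.0), np.float64(83.0)), (np.int64(
[... 662 characters left out ...]
float64(510.0), np.float64(48.0), np.float64(82.0)), (np.int64(159), np.float64(510.0), np.float64(46.0), np.float64(82.0)), (np.int64(162), np.float64(510.0), np.float64(43.0), np.float64(83.0)), (np.int64(165), np.float64(511.0), np.float64(40.0), np.float64(78.0)), (np.int64(168), np.float64(511.0), np.float64(37.0), np.float64(76.0)), (np.int64(171), np.float64(511.0), np.float64(34.0), np.float64(75.0)), (np.int64(174), np.float64(511.0), np.float64(31.0), np.float64(77.0)), (np.int64(177), np.float64(511.0), np.float64(28.0), np.float64(76.0)), (np.int64(180), np.float64(512.0), np.float64(26.0), np.float64(76.0)), (np.int64(183), np.float64(512.0), np.float64(23.0), np.float64(76.0))]
```

View pics/w7.png

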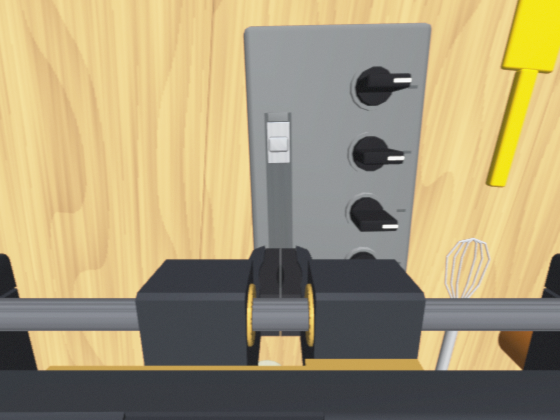

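The plate now butts against the stop block at (278,120), with the tab at (278,143). The tab moved about 32 mm. All four knobs point along x and the robot is clear, so I'm handing in.

```bash
python3 -c "
from h import *
print(ticket.finish_job())"
```

```text
the job is handed in; nothing more can be done
None
```

The knob at the caddy's +y end is off and popped back up, and the latch is fully home. I handed the job in with the robot clear of everything, after about 23 s of the 64 s allowed; no verdict was reported.

- **Knob:** I pressed it about 11.5 mm until it bottomed out, then turned it clockwise about 80° to its stop. The push stayed between 10.7 and 13.6 N in every reading taken during the turn. I let it rise with the gripper, then opened the fingers.
- **Knob check:** Its top measured 120.9 mm high, the same as before. Its bar lies at 5.0° against the caddy's 5.5° or so, and in the picture the other three knobs are undisturbed.
- **Latch:** I pushed the tab with the shut fingers about 32 mm. At the stop the push reached 11 N with no further movement, and the picture shows the latch plate against the stop block.
- **What disagreed:** The real fingertips sit about 34 mm above the reported tool point. My first close at the knob therefore shut just above it without touching it. I saw this in the wrist depth image and lowered the later moves to match.
- **Not checked:** The last wrist picture does not show the sugar pot, the salt jar, the mug or the bowl. The pot, scraper and whisk looked undisturbed in the wrist picture taken after the knob was released. I looked at nothing after handing in.

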